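Find the full ramekin by its weight and put it away in the tote

ROBOT

A 7-joint arm with a two-finger parallel gripper is mounted at the origin on the work surface. World frame = base frame: x ahead of the robot, y to its left, z up, the work surface at z = 0. Lengths are in m, angles in rad, forces in N, time in s.
With the tool pointing down it reaches from about 0.4 to 0.85 m from the base axis. Payload 10.4 kg.
Tool frame: the origin (TCP) lies on the front face of the gripper's body, between the roots of the fingers; the fingertips stand 73 mm ahead of it and the grasp point (between the pads) lies 54 mm ahead of it; x points along the fingers, y is the direction in which the jaws open and shut, and the axes are right-handed (so a half turn about x gives the same grasp; the last joint's range is limited). The gripper opens to 85 mm and grips with 20 to 120 N. Pads are 22 mm wide; open, the fingers measure 114 mm over their backs; the gripper's body (76 mm by 85 mm) begins 54 mm behind the grasp point. The pads swing forward as they close: fully open they stand 13 mm farther back than shut.
Start: joints at [-1.129, 0.332, -0.065, 1.46, 0.022, 1.35, -0.088], TCP at [0.28, 0.559, 0.304] pointing down, gripper open.
Joint ranges: [-2.6, 2.6], [-0.5, 2.12], [-1.47, 1.34], [0.16, 2.42], [-1.27, 4.41], [0.06, 2.06], [-2.6, 2.6]. Speed limits (rad/s): [2.22, 2.22, 2.79, 2.79, 3.14, 3.14, 3.14].

INTERFACE

Orientations are given as a unit quaternion [x, y, z, w].
In Python, from workcell import manip gives the robot as it stands. The module is installed in compiled form; this text tells all that it offers.
- The arm moves only by the tool arm_command, never from a script. Its argument "moves" is a list that holds one entry, the list of rows, each a list of 5 numbers: the closure, from 0 (fully open) to 1 (shut), then the shift along the tool's x, y, z in units of 25 mm (1.0 is 25 mm), then the turn about the tool's x in degrees. A call has 1 to 12 rows; each row shifts and turns the commanded pose from where the row before left it, along the tool's axes as they then stand; what a row does not reach is not made up. A row lasts 1/12 s, in which the tool goes at most 41.7 mm and 7.16 degrees, less where a joint would pass 70% of its speed; a pose out of reach is approached as far as the arm can. A call is refused whole if a number of a shift passes 1 or a number of a turn 7.16, either way. A call with a gripper value outside its range is refused whole. The fingers move at their own pace and stop on an object; "force" is the grip in N (left out, the last holds). Time passes only in rows, so rows that do not move let the fingers close. It gives the time, the measured TCP pose, the force and the opening at its end, in the units of the state.
- manip.get_obs(): the state, without advancing time (a new reading comes with each control period).
- manip.camera(name): name is "scene" or "top" or "wrist"; returns the picture (480x640x3 uint8, red, green, blue); there is no depth.
- manip.camera_info(name): a dict with "vfov" (degrees; the focal length in pixels is half the picture's height over the tangent of half this angle, whatever the lens; pixels are square), "cx", "cy" (the principal point, pixels), "pose" (4x4, takes a point from camera to world coordinates). Camera axes: x right, y down, z forward; pixel columns grow to the right and rows downward; lengths in m; the calibration is good to about 2 mm. A picture is of the moment at which its call begins: read the wrist's pose just before it. camera_info takes no time and is no camera call; for the wrist camera it gives the pose at the moment of the call.
- manip.hand_in(): hands the job in, once; it reports no verdict.
Trained networks look in the newest picture that a camera, given by its name, has taken for a name from the list of things; names that differ only in an ending like _2 or _b are one class to them, and where a whole thing is asked for, a point or a joint stands for the part that bears it (a point fixed in the world has none). Each returns a list of dicts, best first, with "confidence" (0 to 1); they miss things now and then, are a little off and sometimes report something else, mostly with a low value. They report only what shows in the picture. A call takes as long as a camera call. They do not tell look-alikes from the thing itself.
- manip.regions_of(query, camera): "mask" (480x640 bool, what is visible of it) and "rect" ([left, top, right, bottom] in pixels, round what is visible of it).
- manip.pinpoint(query, camera): "pixel" ([row, column] in pixels: a listed point, or the origin of a listed thing).
The state is a dict: "clock": time; "joint_pos": joint angles; "joint_velocities": joint speeds; "tau": joint torques, N m; "position": TCP position; "ee_rot": TCP orientation; "ft_force": force on the tool from outside, world axes, zero at the start; "torque": the same for the moment, N m; "grip_width": opening from 0.0 (shut) to 1.0 (fully open).
Only numpy, scipy, OpenCV 4.12 (cv2) and the standard library are available. Lean on these libraries where they do the work, as an engineer would, in place of code of your own. Each camera call takes 0.05 s, during which the arm holds its last target.

TASK

One of the three lidded ramekins on the turntable is still full of steel baking weights and the other two are empty; they look the same, so lift them to feel which one is heavy. Set the full one down gently and upright on the floor of the grey tote, and shut the tote's flip-top lid all the way. The empty ones stay standing on the turntable; keep every ramekin level and leave everything else as it is.

Things in the scene. Friction and masses are not known exactly. Their poses are not given: they have to be found in the camera images.
- pot_a: first of three look-alike fluted white ceramic ramekins with a flat lid that stays on; round, straight sides 66 mm across, 56 mm tall to the lid's face, 74 mm to the top of its 22 mm knob. Origin: centre of its underside, z up. Empty it weighs about 0.28 kg (0.25 to 0.31), full about 0.67 kg (0.57 to 0.76); which is full changes from start to start, whatever its name
- pot_b: second of three look-alike fluted white ceramic ramekins with a flat lid that stays on; round, straight sides 66 mm across, 56 mm tall to the lid's face, 74 mm to the top of its 22 mm knob. Origin: centre of its underside, z up. Empty it weighs about 0.28 kg (0.25 to 0.31), full about 0.67 kg (0.57 to 0.76); which is full changes from start to start, whatever its name
- pot_c: third of three look-alike fluted white ceramic ramekins with a flat lid that stays on; round, straight sides 66 mm across, 56 mm tall to the lid's face, 74 mm to the top of its 22 mm knob. Origin: centre of its underside, z up. Empty it weighs about 0.28 kg (0.25 to 0.31), full about 0.67 kg (0.57 to 0.76); which is full changes from start to start, whatever its name
- ramekin: open ramekin of the same make without a lid, visibly empty, 66 mm across, 48 mm tall, on the turntable too; not part of the job. Origin: centre of its underside
- turntable: low aluminium turntable, disc 310 mm across with its flat top 36 mm above the counter; the four ramekins stand on it at quarter turns, each about 97 mm from its centre. Origin: centre of its foot at counter height. The disc turns freely when pushed (about 1 N at a ramekin) and the ramekins ride with it
- tote: grey plastic tote fixed to the counter, outside 210 mm (its x) by 320 mm (its y) by 105 mm high, walls and floor 5 mm thick, open at the top under its lid. Origin: centre of its underside; its x axis points to the hinged long side, away from the turntable. The stack of tins stands in its +y half, the -y half is free
- tote_hinge (a point): middle of the lid's hinge line, on the tote's rim at its +x long side, 105 mm above the counter; the hinge line runs along the tote's y
- tote_lid_lip (a point): middle of the lid's free edge (its upper face), 210 mm from the hinge
- tote_lid (a joint): angle of the tote's flip-top lid, rad: 0 = shut flat on the rim, about 1.57 = straight up, 1.9 = wide open. Flat panel 210 mm x 324 mm x 6 mm. Starts half to two thirds open (1.0 to 1.3); a stiff hinge keeps it where it is left, 3 to 6 N at mid-panel moves it. No latch. Shut, its upper face is 111 mm above the counter
- tart_tins: stack of steel tart tins, 70 mm across and 50 mm tall, standing inside the tote; leave it there. Origin: centre of its underside
- spatula: red silicone spatula with a wooden handle, 240 mm long along its x, lying on the counter beyond the turntable; leave it. Origin: on its underside, near its middle
- cups: nested stainless measuring cups, 84 mm across, 50 mm tall, with 80 mm flat handles to its -x; leave them. Origin: centre of the underside
- bowl: steel bowl, 150 mm across, 60 mm tall, right of the robot; leave it. Origin: centre of its underside
Not all that is in view belongs to the job. Leave any orange or yellow look-alike of the pot_b alone.

How it is judged:
At the end, for the whole second after the job is handed in: The full ramekin (told by its weight on the tote's floor: over 4.3 N) stands inside the tote, upright within 7 degrees and on its floor; the lid is shut within 0.04 rad (8 mm at its lip); the two empty ramekins stand upright on the turntable's disc, within 140 mm of its centre; all at rest (((x of pot_a in the frame of tote between -0.08 and 0.08 m and y of pot_a in the frame of tote between -0.135 and 0.135 m and z of pot_a in the frame of tote below 0.015 m and angle between pot_a's own z axis and vertical below 0.12 rad and contact force between pot_a and tote above 4.3 N and linear speed of pot_a below 0.02 m/s) or (x of pot_b in the frame of tote between -0.08 and 0.08 m and y of pot_b in the frame of tote between -0.135 and 0.135 m and z of pot_b in the frame of tote below 0.015 m and angle between pot_b's own z axis and vertical below 0.12 rad and contact force between pot_b and tote above 4.3 N and linear speed of pot_b below 0.02 m/s) or (x of pot_c in the frame of tote between -0.08 and 0.08 m and y of pot_c in the frame of tote between -0.135 and 0.135 m and z of pot_c in the frame of tote below 0.015 m and angle between pot_c's own z axis and vertical below 0.12 rad and contact force between pot_c and tote above 4.3 N and linear speed of pot_c below 0.02 m/s)) and ((x of pot_a in the frame of tote between -0.08 and 0.08 m and y of pot_a in the frame of tote between -0.135 and 0.135 m and z of pot_a in the frame of tote below 0.015 m and angle between pot_a's own z axis and vertical below 0.12 rad and contact force between pot_a and tote above 4.3 N and linear speed of pot_a below 0.02 m/s) or (horizontal distance between pot_a and turntable below 0.14 m and height (world z) of pot_a between 0.03 and 0.045 m and angle between pot_a's own z axis and vertical below 0.12 rad and linear speed of pot_a below 0.02 m/s)) and ((x of pot_b in the frame of tote between -0.08 and 0.08 m and y of pot_b in the frame of tote between -0.135 and 0.135 m and z of pot_b in the frame of tote below 0.015 m and angle between pot_b's own z axis and vertical below 0.12 rad and contact force between pot_b and tote above 4.3 N and linear speed of pot_b below 0.02 m/s) or (horizontal distance between pot_b and turntable below 0.14 m and height (world z) of pot_b between 0.03 and 0.045 m and angle between pot_b's own z axis and vertical below 0.12 rad and linear speed of pot_b below 0.02 m/s)) and ((x of pot_c in the frame of tote between -0.08 and 0.08 m and y of pot_c in the frame of tote between -0.135 and 0.135 m and z of pot_c in the frame of tote below 0.015 m and angle between pot_c's own z axis and vertical below 0.12 rad and contact force between pot_c and tote above 4.3 N and linear speed of pot_c below 0.02 m/s) or (horizontal distance between pot_c and turntable below 0.14 m and height (world z) of pot_c between 0.03 and 0.045 m and angle between pot_c's own z axis and vertical below 0.12 rad and linear speed of pot_c below 0.02 m/s)) and value of joint tote_lid below 0.04 rad); the robot touches nothing.
It fails at once if a lidded ramekin tipped more than 35 degrees (angle between any of pot_a, pot_b, pot_c's own z axis and vertical above 0.61 rad).
It fails at once if a lidded ramekin let fall (faster than 0.5 m/s out of the gripper, a fall of about 15 mm) ((linear speed of pot_a above 0.5 m/s and contact force between the fingers and pot_a below 0.5 N) or (linear speed of pot_b above 0.5 m/s and contact force between the fingers and pot_b below 0.5 N) or (linear speed of pot_c above 0.5 m/s and contact force between the fingers and pot_c below 0.5 N)).
It fails at once if a bystander disturbed: open ramekin moved over 60 mm (it may ride on the disc a little), or tins, spatula, cups or bowl moved over 20 mm (distance of ramekin from where it was at the start of the episode above 0.06 m or distance of any of tart_tins, spatula, cups, bowl from where it was at the start of the episode above 0.02 m).
It also fails if it takes over 72 s, if anything falls off the work surface, if the arm or the gripper's body presses on something with over 40 N, if the wrist force passes 120 N, or if a joint passes its speed limit or range.

## Working session

There is one attempt and no reset: what is moved stays moved. The work goes in short steps, Python scripts to look and compute and a tool call to move; the robot and the scene stay as the last step left them, time stands still between calls to the robot, and variables do not carry over. Pictures are saved under pics/ and viewed, and the job is handed in when it is done.

Besides the shell and the picture viewer there is one more tool, called after "Emit:" as name(argument=value, ...), one argument or row to a line, values as JSON. arm_command: Moves the arm, as the interface text tells. Its arguments: {"type":"object","properties":{"moves":{"type":"array","items":{"type":"array","items":{"type":"array","items":{"type":"number"}}}},"force":{"type":"number"}},"required":["moves"]}

```bash
mkdir -p pics
cat > h.py <<'E'
from workcell import manip
import numpy as np, cv2
def snap(n,f):
    im=manip.camera(n); cv2.imwrite('pics/'+f,im[:,:,::-1]); return im
def ray(n,px,z,info=None):
    i=info or manip.camera_info(n); f=240/np.tan(np.radians(i['vfov'])/2)
    P=np.array(i['pose']); d=P[:3,:3]@np.array([(px[1]-i['cx'])/f,(px[0]-i['cy'])/f,1]); o=P[:3,3]
    return o+d*(z-o[2])/d[2]
def proj(n,p,info=None):
    i=info or manip.camera_info(n); f=240/np.tan(np.radians(i['vfov'])/2)
    P=np.array(i['pose']); c=P[:3,:3].T@(np.array(p)-P[:3,3]); return [c[1]/c[2]*f+i['cy'],c[0]/c[2]*f+i['cx']]
E
python3 - <<'E'
from h import *
np.set_printoptions(precision=4,suppress=True)
for n in('scene','top'):
    snap(n,n+'0.png'); i=manip.camera_info(n);print(n,i['vfov'],np.array(i['pose']))
    for q in('pot_a','ramekin','turntable','tote','tart_tins','tote_hinge','tote_lid_lip'):
        r=manip.pinpoint(q,n); print(q,[(np.round(x['pixel'],1),round(x['confidence'],2),ray(n,x['pixel'],.036 if q in('pot_a','ramekin') else .105 if 'hinge' in q else 0)) for x in r])
print(manip.get_obs())
E
```

```text
scene 54.49623435616157 [[-0.4625  0.7141 -0.5255  1.0667]
 [ 0.8866  0.3783 -0.2663  0.216 ]
 [ 0.0086 -0.5891 -0.808   0.912 ]
 [ 0.      0.      0.      1.    ]]
pot_a [(array([234.4, 135.2]), 0.83, array([ 0.6817, -0.4764,  0.036 ])), (array([432.3, 433. ]), 0.74, array([0.7782, 0.2953, 0.036 ])), (array([276.7, 290.7]), 0.66, array([ 0.6124, -0.0953,  0.036 ])), (array([233.9, 326. ]), 0.66, array([ 0.4705, -0.081 ,  0.036 ])), (array([249.5, 247.6]), 0.62, array([ 0.5949, -0.2196,  0.036 ]))]
ramekin [(array([209.3, 280.1]), 0.71, array([ 0.4559, -0.2155,  0.036 ]))]
turntable [(array([249.1, 284.6]), 0.56, array([ 0.5331, -0.1599,  0.    ]))]
tote [(array([315.4, 452.5]), 0.66, array([0.515 , 0.2534, 0.    ]))]
tart_tins [(array([296.1, 476. ]), 0.86, array([0.4439, 0.2849, 0.    ]))]
tote_hinge [(array([320.6, 516.6]), 0.85, array([0.5316, 0.3618, 0.105 ]))]
tote_lid_lip [(array([244. , 520.6]), 0.56, array([0.2518, 0.3388, 0.    ])), (array([249.1, 245.2]), 0.43, array([ 0.5772, -0.2433,  0.    ]))]
top 53.624926151617736 [[-0.006  -0.9975  0.0698  0.4675]
 [-1.      0.0063 
[... 890 characters left out ...]
), 0.63, array([0.5348, 0.3682, 0.105 ]))]
tote_lid_lip [(array([247. , 115.2]), 0.58, array([0.5351, 0.4186, 0.    ])), (array([219.3, 393.8]), 0.22, array([ 0.5962, -0.2357,  0.    ]))]
{'clock': 0.8, 'joint_pos': array([-1.1286,  0.3322, -0.0647,  1.4601,  0.0216,  1.3499, -0.0885]), 'joint_velocities': array([ 0.0005, -0.    ,  0.0005,  0.0015,  0.0015,  0.0003,  0.0008]), 'tau': array([  0.0004, -62.5168,   0.0492, -39.1829,   0.0165,   0.0013,
        -0.    ]), 'position': array([0.2802, 0.5587, 0.304 ]), 'ee_rot': array([ 0.1629,  0.6881, -0.1628,  0.6881]), 'ft_force': array([-0.0834,  0.0783, -0.0992]), 'torque': array([ 0.0382, -0.0055,  0.0219]), 'grip_width': 1.0000830866886643}
```

View pics/scene0.png

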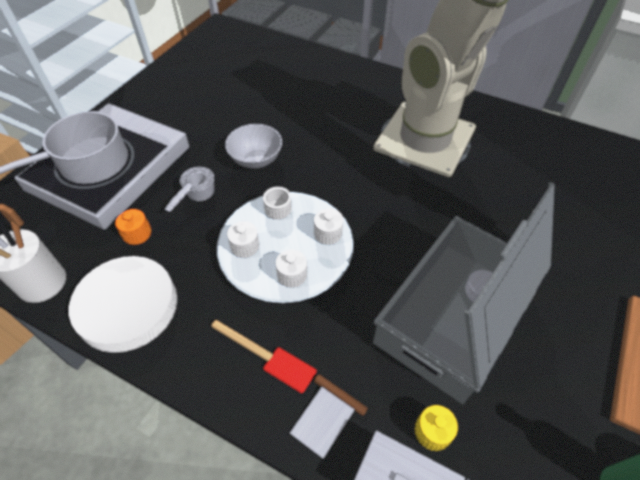

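View pics/top0.png

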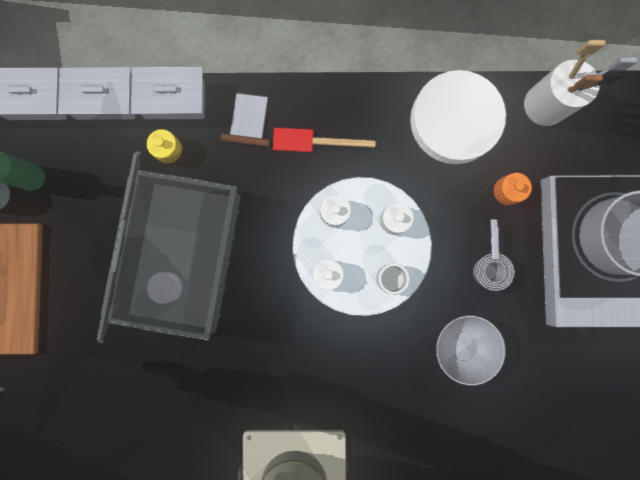

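The pictures agree. Three white lidded pots are on the disc: top view (336,212), (399,218) and (329,274). The open ramekin is at (393,280). The lid leans part-way over the tote at the left. The orange and yellow pots are look-alikes to leave alone. Next I triangulate.

```bash
cat >> h.py <<'E'
def tri(a,b,na='scene',nb='top'):
    A=[];
    for n,px in((na,a),(nb,b)):
        o=np.array(manip.camera_info(n)['pose'])[:3,3]; d=ray(n,px,0)-o; d/=np.linalg.norm(d); A.append((o,d))
    M=sum(np.eye(3)-np.outer(d,d) for o,d in A); v=sum((np.eye(3)-np.outer(d,d))@o for o,d in A)
    p=np.linalg.solve(M,v); return p,max(np.linalg.norm((np.eye(3)-np.outer(d,d))@(p-o)) for o,d in A)
E
python3 - <<'E'
from h import *
from scipy.spatial.transform import Rotation as R
np.set_printoptions(precision=4,suppress=True)
for k,a,b in[('p1',(276.7,290.7),(214,336.5)),('p2',(233.9,326),(275.5,325.2)),('p3',(249.5,247.6),(218.9,397.8)),('ram',(209.3,280.1),(281.2,388.6)),('tt',(249.1,284.6),(240.3,360)),('tote',(315.4,452.5),(253.8,184.4)),('tins',(296.1,476),(286.8,169.7)),('hinge',(320.6,516.6),(244.1,118.4)),('lip',(244,520.6),(247,115.2))]: print(k,*tri(a,b))
print(R.from_quat(manip.get_obs()['ee_rot']).as_matrix())
im=cv2.imread('pics/top0.png'); cv2.imwrite('pics/topz.png',cv2.resize(im[130:350,90:450],None,fx=2.2,fy=2.2,interpolation=3))
im=cv2.imread('pics/scene0.png'); cv2.imwrite('pics/scz.png',cv2.resize(im[170:410,200:580],None,fx=2.1,fy=2.1,interpolation=3))
E
```

```text
p1 [ 0.6064 -0.0997  0.0242] 0.00027208493485464744
p2 [ 0.4676 -0.077   0.0346] 0.004907670749203285
p3 [ 0.5908 -0.2336  0.0237] 0.00794042077492709
ram [ 0.4522 -0.2169  0.0312] 0.0009782243619875077
tt [ 0.5453 -0.1526  0.0202] 0.001116765097663332
tote [0.5181 0.2538 0.0056] 0.0006130809456943104
tins [ 0.4421  0.2872 -0.001 ] 0.0023769769222819603
hinge [0.535  0.3628 0.112 ] 0.00241558944756459
lip [0.5167 0.2974 0.2953] 0.0017456858312503093
[[ 0.0001  0.4483  0.8939]
 [ 0.0002  0.8939 -0.4483]
 [-1.      0.0002 -0.    ]]
```

View pics/topz.png

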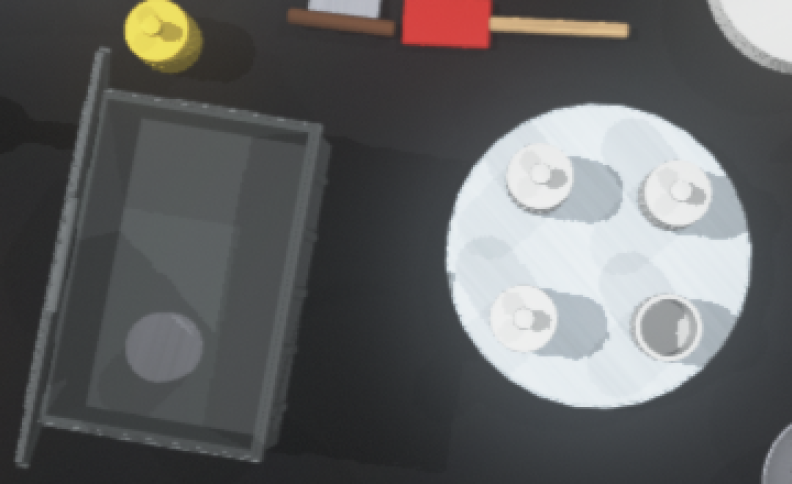

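View pics/scz.png

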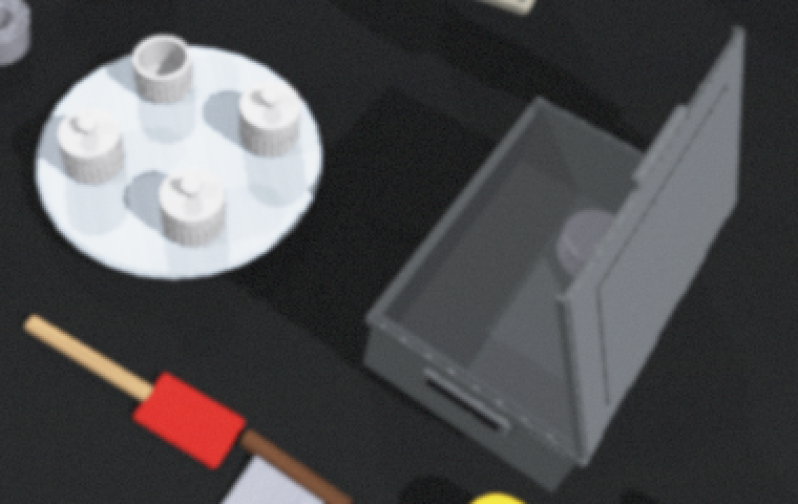

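Run:
```python
from h import *
np.set_printoptions(precision=4,suppress=True)
t=lambda x,y:(130+y/2.2,90+x/2.2); s=lambda x,y:(170+y/2.1,200+x/2.1)
for k,a,b in[('k1',(189,181),(543,172)),('k2',(270,94),(524,318)),('k3',(85,117),(680,190))]:
    print(k,tri(s(*a),t(*b)),ray('top',t(*b),.109),ray('scene',s(*a),.109))
print('disc',ray('top',t(599,256),.036))
for k,b in[('c++near-x',(262,457)),('near+x',(318,128)),('far+x',(108,92)),('far-x',(43,423))]: print(k,ray('top',t(*b),.105))
print('lip ends',[ray('top',t(*b),.30) for b in((102,50),(22,465))])
```

```text
k1 (array([ 0.6078, -0.096 ,  0.1097]), np.float64(0.00044934879091002207)) [ 0.6081 -0.0964  0.109 ] [ 0.6073 -0.0958  0.109 ]
k2 (array([ 0.4676, -0.077 ,  0.106 ]), np.float64(8.54083637991061e-06)) [ 0.4676 -0.0769  0.109 ] [ 0.4698 -0.0759  0.109 ]
k3 (array([ 0.5898, -0.2286,  0.113 ]), np.float64(0.001190340535117894)) [ 0.5898 -0.2283  0.109 ] [ 0.5878 -0.232   0.109 ]
disc [ 0.5308 -0.157   0.036 ]
c++near-x [0.3371 0.1735 0.105 ]
near+x [0.6532 0.1218 0.105 ]
far+x [0.6901 0.3272 0.105 ]
far-x [0.3703 0.3832 0.105 ]
lip ends [array([0.6806, 0.2605, 0.3   ]), array([0.3573, 0.3157, 0.3   ])]
```

Emit:
arm_command(
  moves=[
    [[0,-1,-0.4,0.4,0],[0,-1,-0.5,0.5,0],[0,-1,-0.5,0.5,0],[0,-0.8,-0.7,0.7,0],[0,0,-0.9,0.9,0],[0,0,-0.9,0.9,0],[0,0,-0.9,0.9,0],[0,0,-0.9,0.9,0],[0,0,-0.9,0.9,0],[0,0,-0.9,0.9,0],[0,0,-0.9,0.9,0],[0,0,-0.9,0.9,0]],
  ],
  force=40,
)

```text
clock: 1.8
position: [0.384, 0.245, 0.3991]
ee_rot: [0.163, 0.688, -0.163, 0.688]
ft_force: [0.1, -0.1, -0.6]
grip_width: 0.998
```

```bash
cat >> h.py <<'E'
from scipy.spatial.transform import Rotation as R
def go(x,y,z,o=None,rot=None):
    o=o or manip.get_obs(); M=R.from_quat(o['ee_rot'] if rot is None else rot).as_matrix()
    d=(M.T@(np.array([x,y,z])-o['position']))/.025
    h=np.degrees(np.arctan2(M[1,1],M[0,1])); return 'units',np.round(d,2),'heading',round(h,1)
E
python3 -c "
from h import *
print(go(.468,-.077,.21))"
```

```text
('units', array([  7.56, -10.01,   8.78]), 'heading', np.float64(63.4))
```

Emit:
arm_command(
  moves=[
    [[0,0.5,-1,0.88,0],[0,0.75,-1,0.88,0],[0,0.75,-1,0.88,0],[0,0.75,-1,0.88,0],[0,0.8,-1,0.88,0],[0,0.8,-1,0.88,0],[0,0.8,-1,0.88,0],[0,0.8,-1,0.88,0],[0,0.8,-1,0.88,0],[0,0.8,-1,0.86,0],[0,0,0,0,6.4],[0,0,0,0,6.4]],
  ],
)

```text
clock: 2.8
position: [0.4674, -0.0773, 0.2091]
ee_rot: [0.241, 0.665, -0.242, 0.664]
ft_force: [0.7, 1.1, 0.1]
grip_width: 0.999
```

Emit:
arm_command(
  moves=[
    [[0,0,0,0,6.4],[0,0,0,0,6.2],[0,0,0,0,0],[0,0,0,0,0]],
  ],
)

```text
clock: 3.13
position: [0.468, -0.0751, 0.2102]
ee_rot: [0.309, 0.636, -0.309, 0.636]
ft_force: [-0.6, -0.3, -0.0]
grip_width: 1.002
```

Run:
```python
from h import *
o=manip.get_obs();i=manip.camera_info('wrist')
snap('wrist','w1.png'); r=manip.pinpoint('pot_a','wrist'); print([(x['pixel'],x['confidence'],ray('wrist',x['pixel'],.036,i)) for x in r])
print([proj('wrist',(.468,-.077,.11),i)],go(.468,-.077,.116,o),o['ft_force'])
```

```text
[([379.4, 454.9], 0.87, array([ 0.60837148, -0.09571348,  0.036     ])), ([234.6, 315.8], 0.67, array([ 0.4676618, -0.073441 ,  0.036    ]))]
[[np.float64(282.78359683360566), np.float64(312.2726086687735)]] ('units', array([ 3.77, -0.05,  0.06]), 'heading', np.float64(38.2)) [-0.61549924 -0.26564003 -0.04444749]
```

View pics/w1.png

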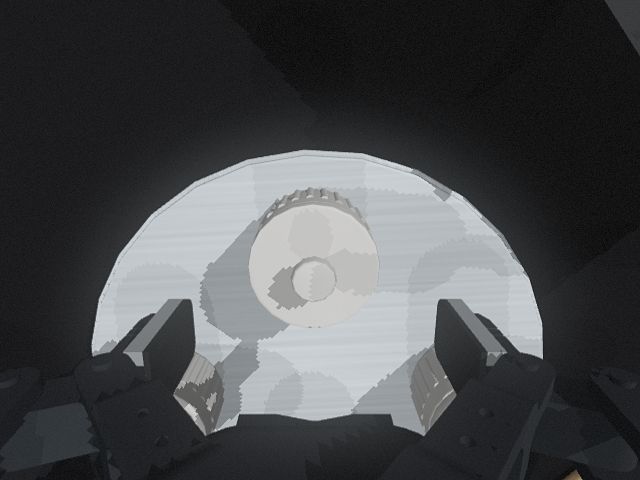

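The wrist view shows the pot centred: its knob is at (313,279) and the prediction was (312,283). Next: descend, grip, and lift.

Emit:
arm_command(
  moves=[
    [[0,0.8,0,0,0],[0,0.9,0,0,0],[0,0.9,0,0,0],[0,0.7,0,0,0],[0,0.4,0,0,0],[0,0.05,0,0,0],[0.8,0,0,0,0],[0.8,0,0,0,0],[0.8,0,0,0,0],[0.8,0,0,0,0],[0.8,0,0,0,0],[0.8,0,0,0,0]],
  ],
  force=40,
)

```text
clock: 4.23
position: [0.4688, -0.0751, 0.1175]
ee_rot: [0.311, 0.635, -0.31, 0.636]
ft_force: [-1.5, 1.5, 7.8]
grip_width: 0.75
```

Emit:
arm_command(
  moves=[
    [[0.8,-0.2,0,0,0],[0.8,-0.4,0,0,0],[0.8,-0.3,0,0,0],[0.8,-0.1,0,0,0],[0.8,0,0,0,0],[0.8,0,0,0,0],[0.8,0,0,0,0]],
  ],
)

```text
clock: 4.82
position: [0.4677, -0.0751, 0.1412]
ee_rot: [0.31, 0.636, -0.31, 0.635]
ft_force: [-0.3, 0.9, -3.3]
grip_width: 0.752
```

Run:
```python
from h import *
snap('wrist','w2.png');snap('scene','s2.png'); o=manip.get_obs(); print(o['ft_force'],o['tau'],o['grip_width'],o['position'])
```

```text
[-0.04065317 -0.18626126 -3.89718351] [-2.18622334e-02 -3.80195618e+01  4.16398421e+00 -3.32341468e+01
  1.36693081e-02  1.69626168e-03  8.28398443e-04] 0.7475908418339139 [ 0.46768509 -0.0751847   0.14106365]
```

View pics/s2.png

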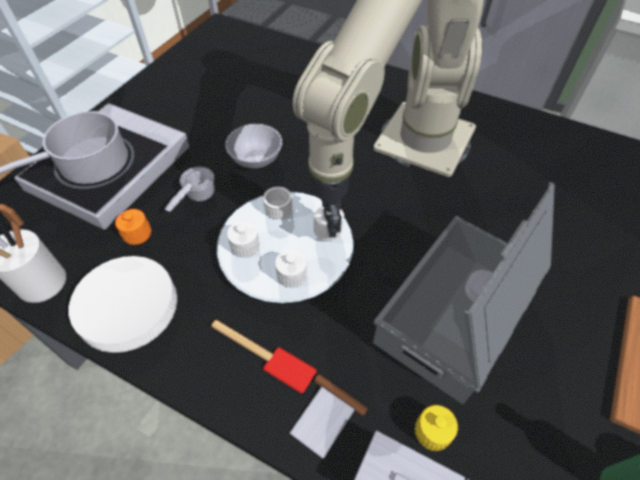

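Run:
```python
from h import *
for k in range(5):
    manip.camera('top'); print(np.round(manip.get_obs()['ft_force'],2))
```

```text
[-0.22  0.99 -2.38]
[ 1.16 -0.86 -2.61]
[ 0.15  1.87 -2.64]
[ 1.02 -1.09 -2.32]
[-0.86  1.21 -2.76]
```

That pot weighs about 2.7 N, so it is empty. I set it back and move to P1.

Emit:
arm_command(
  moves=[
    [[0.8,0.3,0,0,0],[0.8,0.3,0,0,0],[0.8,0.2,0,0,0],[0.8,0.1,0,0,0],[0.8,0.05,0,0,0],[0.8,0.03,0,0,0],[0,0,0,0,0],[0,0,0,0,0],[0,0,0,0,0],[0,0,0,0,0],[0,-0.3,0,0,0],[0,-0.6,0,0,0]],
  ],
)

```text
clock: 6.17
position: [0.4667, -0.0753, 0.1383]
ee_rot: [0.309, 0.636, -0.311, 0.634]
ft_force: [-0.4, -0.0, 0.7]
grip_width: 0.999
```

Emit:
arm_command(
  moves=[
    [[0,-1,0,0,0],[0,-1,0,0,0],[0,-1,0,0,0]],
  ],
)

```text
clock: 6.42
position: [0.4675, -0.0755, 0.2155]
ee_rot: [0.31, 0.636, -0.311, 0.635]
ft_force: [-0.1, -0.6, -0.3]
grip_width: 1.002
```

Run:
```python
from h import *
snap('top','t3.png'); r=manip.pinpoint('pot_a','top'); print([(x['confidence'],ray('top',x['pixel'],.036)) for x in r])
print(go(.608,-.096,.21),manip.get_obs()['position'])
```

```text
[(0.96, array([ 0.58356411, -0.23233631,  0.036     ])), (0.91, array([0.75838826, 0.28355499, 0.036     ])), (0.89, array([ 0.61489531, -0.09742781,  0.036     ])), (0.61, array([ 0.65989208, -0.49077843,  0.036     ]))]
('units', array([0.35, 3.86, 4.05]), 'heading', np.float64(37.9)) [ 0.4695627  -0.07557129  0.21807839]
```

View pics/t3.png

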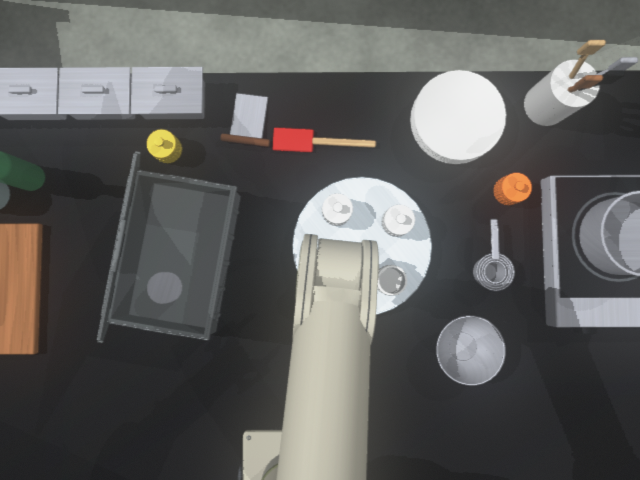

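The disc turned by a degree or so at most; the knobs are at (337,207) and (401,217).

Emit:
arm_command(
  moves=[
    [[0,0.1,0.5,0.5,0],[0,0,0.8,0.8,0],[0,0,0.9,0.9,0],[0,0,0.9,0.9,0],[0,0,0.5,0.6,0],[0,0,0.2,0.3,0],[0,0,0,0,0],[0,0,0,0,0]],
  ],
)

```text
clock: 7.18
position: [0.6035, -0.0961, 0.2113]
ee_rot: [0.31, 0.636, -0.311, 0.635]
ft_force: [0.3, -1.2, 0.2]
grip_width: 0.997
```

Run:
```python
from h import *
o=manip.get_obs();i=manip.camera_info('wrist')
snap('wrist','w4.png'); r=manip.pinpoint('pot_a','wrist'); print([(x['pixel'],x['confidence'],ray('wrist',x['pixel'],.036,i)) for x in r])
print([proj('wrist',(.61,-.097,.11),i)],go(.61,-.097,.118,o),o['ft_force'])
```

```text
[([367.9, 177.8], 0.7, array([ 0.58621241, -0.22877538,  0.036     ])), ([248.6, 324.7], 0.58, array([ 0.61318565, -0.0984747 ,  0.036     ])), ([72.0, 161.0], 0.55, array([ 0.47482744, -0.07324569,  0.036     ]))]
[[np.float64(288.7317353342937), np.float64(325.1074634527995)]] ('units', array([3.73, 0.19, 0.19]), 'heading', np.float64(37.9)) [ 0.28989295 -1.22824564  0.1867295 ]
```

View pics/w4.png

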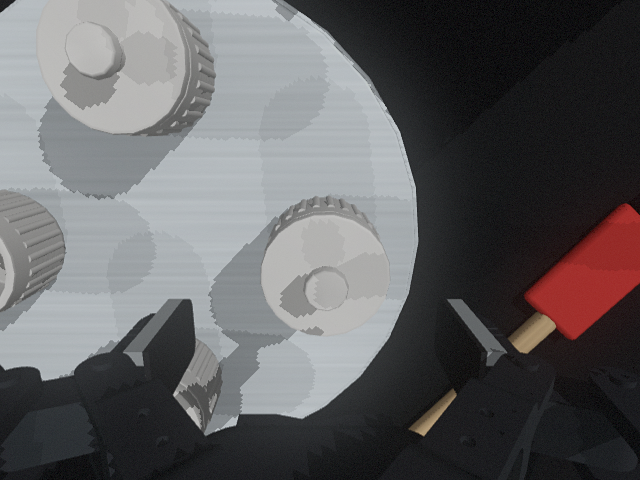

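The knob shows at (326,288) and was predicted at (325,289). Next: descend, grip, and lift.

Emit:
arm_command(
  moves=[
    [[0,0.8,0.2,0.2,0],[0,0.9,0,0,0],[0,0.9,0,0,0],[0,0.7,0,0,0],[0,0.4,0,0,0],[0,0.05,0,0,0],[0.8,0,0,0,0],[0.8,0,0,0,0],[0.8,0,0,0,0],[0.8,0,0,0,0],[0.8,0,0,0,0],[0.8,0,0,0,0]],
  ],
  force=40,
)

```text
clock: 8.28
position: [0.6117, -0.097, 0.1198]
ee_rot: [0.311, 0.635, -0.31, 0.636]
ft_force: [-3.9, -0.6, 7.3]
grip_width: 0.774
```

Emit:
arm_command(
  moves=[
    [[0.8,-0.2,0,0,0],[0.8,-0.4,0,0,0],[0.8,-0.3,0,0,0],[0.8,-0.1,0,0,0],[0.8,0,0,0,0],[0.8,0,0,0,0],[0.8,0,0,0,0]],
  ],
)

```text
clock: 8.87
position: [0.6111, -0.0963, 0.1427]
ee_rot: [0.31, 0.636, -0.31, 0.635]
ft_force: [0.9, 0.4, -7.2]
grip_width: 0.772
```

Run:
```python
from h import *
snap('scene','s5.png')
for k in range(6):
    manip.camera('top'); print(np.round(manip.get_obs()['ft_force'],2))
o=manip.get_obs(); print(o['grip_width'],o['position'],go(.57,.0,.25))
```

```text
[-0.26  1.04 -6.34]
[-0.8  -0.31 -5.93]
[ 0.01  0.7  -6.37]
[ 0.51  0.12 -7.84]
[ 0.    0.08 -6.09]
[-0.36  0.07 -6.67]
0.7723553824528672 [ 0.61132594 -0.0964303   0.14299941] ('units', array([-4.28,  1.07, -4.06]), 'heading', np.float64(38.0))
```

View pics/s5.png

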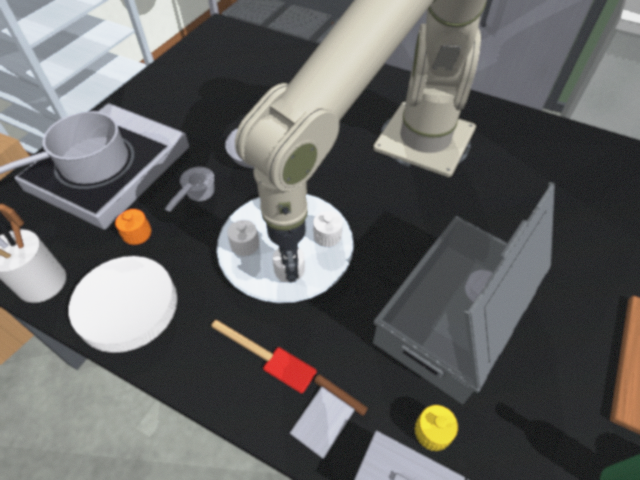

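It weighs about 6.5 N, so this is the full one. I lift it while turning toward the tote's heading.

Emit:
arm_command(
  moves=[
    [[0.8,-0.3,0,0,0],[0.8,-0.6,0,0,3],[0.8,-0.8,0,0,6],[0.8,-0.8,0,0,6.8],[0.8,-0.7,0,0,6.8],[0.8,-0.5,0,0,6.8],[0.8,-0.2,0,0,6.8],[0.8,0,0,0,6.8],[0.8,0,0,0,4.6],[0.8,0,0,0,0],[0.8,0,0,0,0]],
  ],
  force=60,
)

```text
clock: 10.13
position: [0.6113, -0.0963, 0.241]
ee_rot: [0.54, 0.457, -0.539, 0.457]
ft_force: [-0.7, 1.1, -7.5]
grip_width: 0.766
```

Run:
```python
from h import *
o=manip.get_obs(); print(o['grip_width'],o['position'],o['ft_force'],go(.567,.197,.24),go(.567,.197,.092))
```

```text
0.7659968480511544 [ 0.61134069 -0.09634949  0.24096761] [-0.67590262  1.09518822 -7.46589819] ('units', array([  0.04,  -3.68, -11.28]), 'heading', np.float64(-9.5)) ('units', array([  5.96,  -3.68, -11.28]), 'heading', np.float64(-9.5))
```

Emit:
arm_command(
  moves=[
    [[0.8,0,-0.1,-0.3,0],[0.8,0,-0.2,-0.6,0],[0.8,0,-0.3,-0.9,0],[0.8,0,-0.33,-1,0],[0.8,0,-0.33,-1,0],[0.8,0,-0.33,-1,0],[0.8,0,-0.33,-1,0],[0.8,0,-0.33,-1,0],[0.8,0,-0.33,-1,0],[0.8,0,-0.3,-1,0],[0.8,0,-0.3,-0.9,0],[0.8,0,-0.2,-0.7,0]],
  ],
)

```text
clock: 11.13
position: [0.5705, 0.1772, 0.2407]
ee_rot: [0.539, 0.458, -0.539, 0.457]
ft_force: [0.3, 0.3, -6.4]
grip_width: 0.769
```

Emit:
arm_command(
  moves=[
    [[0.8,0,-0.2,-0.5,0],[0.8,0,-0.1,-0.4,0],[0.8,0,0,0,0],[0.8,0,0,0,0]],
  ],
)

```text
clock: 11.47
position: [0.568, 0.197, 0.2407]
ee_rot: [-0.54, -0.456, 0.54, -0.457]
ft_force: [-0.7, -1.1, -6.5]
grip_width: 0.769
```

Run:
```python
from h import *
snap('scene','s6.png');snap('top','t6.png')
for n in('scene','top'):
  print([np.round(x['pixel']) for x in manip.pinpoint('tart_tins',n)],[np.round(x['pixel']) for x in manip.pinpoint('tote_lid_lip',n)])
o=manip.get_obs(); print(o['grip_width'],o['position'],o['ft_force'],go(.567,.197,.092))
```

```text
[array([293., 479.]), array([209., 282.])] [array([241., 518.])]
[array([282., 172.])] [array([271., 323.])]
0.7667411296332671 [0.5681548  0.19646042 0.2407563 ] [ 0.36150766 -0.21669722 -7.59451932] ('units', array([ 5.95, -0.05, -0.01]), 'heading', np.float64(-9.7))
```

View pics/s6.png

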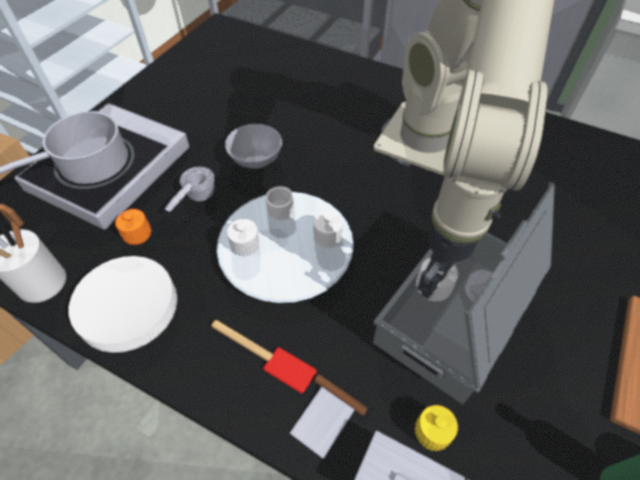

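View pics/t6.png

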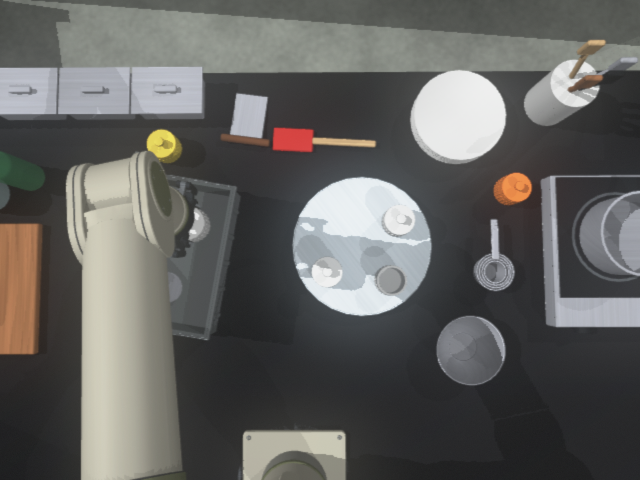

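The pot is held level above the free half. My estimate puts the wrist knuckle within millimetres of the lid's lip on the way down. So first I nudge the lid further open with the gripper's body, moving along −z of the tool.

Emit:
arm_command(
  moves=[
    [[0.8,0,0,-0.4,0],[0.8,0,0,-0.6,0],[0.8,0,0,-0.4,0],[0.8,0,0,-0.3,0],[0.8,0,0,-0.3,0],[0.8,0,0,-0.3,0],[0.8,0,0,-0.3,0],[0.8,0,0,-0.3,0],[0.8,0,0,-0.3,0]],
  ],
)

```text
clock: 12.52
position: [0.5815, 0.2769, 0.2407]
ee_rot: [0.54, 0.456, -0.54, 0.456]
ft_force: [0.4, -1.7, -5.6]
grip_width: 0.764
```

Run:
```python
from h import *
snap('scene','s7.png')
print([(np.round(x['pixel']),x['confidence']) for x in manip.pinpoint('tote_lid_lip','scene')])
o=manip.get_obs(); print(o['grip_width'],o['position'],o['ft_force'],go(.567,.197,.092))
```

```text
[(array([251., 543.]), 0.88)]
0.767532892821345 [0.58108358 0.27833289 0.24040862] [-0.62837025  0.34548844 -6.88403157] ('units', array([ 5.93, -0.02,  3.31]), 'heading', np.float64(-9.5))
```

View pics/s7.png

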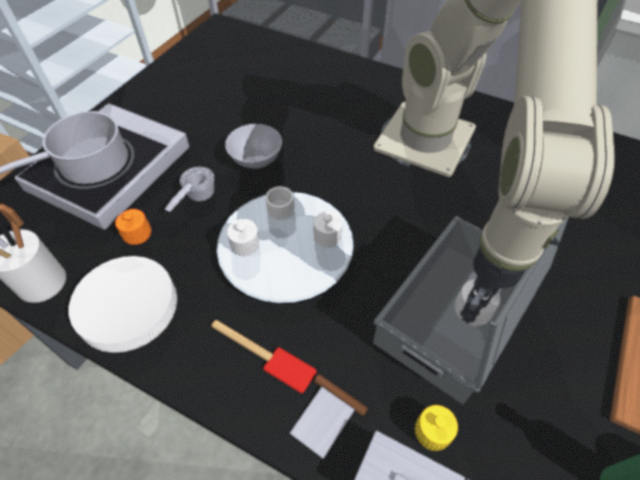

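The lid is moving back; its lip now shows at (543,251). I push a little more, then return and descend part-way.

Emit:
arm_command(
  moves=[
    [[0.8,0,0,-0.3,0],[0.8,0,0,-0.3,0],[0.8,0,0,-0.2,0],[0.8,0,0,0.3,0],[0.8,0,0,0.6,0],[0.8,0,0,0.8,0],[0.8,0,0,0.8,0],[0.8,0,0,0.7,0],[0.8,0,0,0.5,0],[0.8,0,0,0.3,0],[0.8,0,0,0.1,0],[0.8,0,0,0,0]],
  ],
)

```text
clock: 13.62
position: [0.5675, 0.195, 0.2408]
ee_rot: [0.54, 0.456, -0.54, 0.456]
ft_force: [0.5, -0.2, -6.7]
grip_width: 0.77
```

Run:
```python
from h import *
snap('scene','s8.png');snap('top','t8.png')
o=manip.get_obs(); print(o['grip_width'],o['position'],o['ft_force'],go(.567,.197,.092))
a=manip.pinpoint('tote_lid_lip','scene');b=manip.pinpoint('tote_lid_lip','top')
print(a,b); 
if a and b: print(tri(a[0]['pixel'],b[0]['pixel']))
```

```text
0.7703785987063492 [0.56747396 0.19626405 0.24064951] [ 0.12847932  0.79661445 -7.16351925] ('units', array([ 5.95, -0.02, -0.02]), 'heading', np.float64(-9.6))
[{'pixel': [256.0, 556.4], 'confidence': 0.82}] []
```

View pics/s8.png

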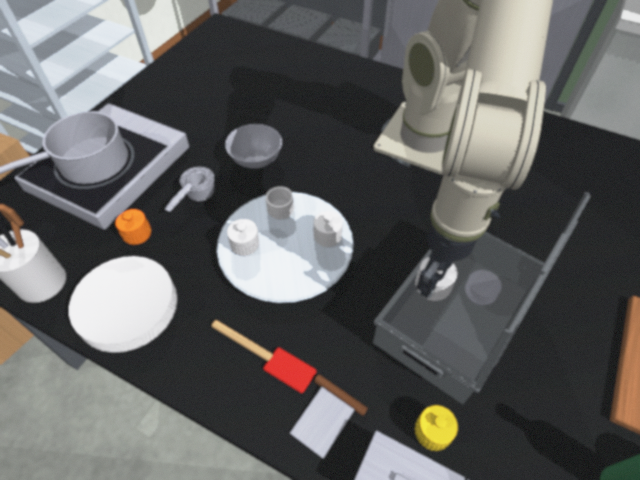

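The lid is now near vertical and well clear. Lowering the pot.

Emit:
arm_command(
  moves=[
    [[0.8,0.3,0,0,0],[0.8,0.6,0,0,0],[0.8,0.8,0,0,0],[0.8,0.8,0,0,0],[0.8,0.8,0,0,0],[0.8,0.8,0,0,0],[0.8,0.7,0,0,0],[0.8,0.4,0,0,0],[0.8,0.2,0,0,0],[0.8,0.1,0,0,0],[0.8,0,0,0,0],[0.8,0,0,0,0]],
  ],
)

```text
clock: 14.82
position: [0.5681, 0.1952, 0.104]
ee_rot: [0.541, 0.456, -0.54, 0.456]
ft_force: [0.9, -0.3, -5.3]
grip_width: 0.766
```

Emit:
arm_command(
  moves=[
    [[0.8,0.1,0,0,0],[0.8,0.1,0,0,0],[0.8,0.1,0,0,0],[0.8,0.08,0,0,0],[0.8,0,0,0,0]],
  ],
)

```text
clock: 15.23
position: [0.5672, 0.195, 0.0932]
ee_rot: [-0.54, -0.456, 0.54, -0.456]
ft_force: [-0.5, 0.3, -7.0]
grip_width: 0.766
```

Emit:
arm_command(
  moves=[
    [[0.8,0.06,0,0,0],[0.8,0.06,0,0,0],[0.8,0,0,0,0],[0.8,0,0,0,0]],
  ],
)

```text
clock: 15.57
position: [0.5674, 0.195, 0.0906]
ee_rot: [-0.54, -0.456, 0.54, -0.456]
ft_force: [-0.2, -0.3, -7.6]
grip_width: 0.767
```

Emit:
arm_command(
  moves=[
    [[0.8,0.05,0,0,0],[0.8,0.05,0,0,0],[0.8,0,0,0,0],[0.8,0,0,0,0]],
  ],
)

```text
clock: 15.9
position: [0.5677, 0.1951, 0.089]
ee_rot: [0.54, 0.456, -0.54, 0.456]
ft_force: [-5.2, -1.1, 5.3]
grip_width: 0.768
```

Emit:
arm_command(
  moves=[
    [[0.8,0.04,0,0,0],[0.8,0,0,0,0],[0.8,0,0,0,0]],
  ],
)

```text
clock: 16.15
position: [0.5677, 0.195, 0.0889]
ee_rot: [0.541, 0.457, -0.54, 0.456]
ft_force: [-11.1, -2.5, 17.3]
grip_width: 0.766
```

The floor has taken the weight. Ease off, open, rise.

Emit:
arm_command(
  moves=[
    [[0.8,-0.05,0,0,0],[0.6,0,0,0,0],[0.3,0,0,0,0],[0,0,0,0,0],[0,0,0,0,0],[0,0,0,0,0],[0,-0.3,0,0,0],[0,-0.6,0,0,0],[0,-0.8,0,0,0],[0,-1,0,0,0],[0,-1,0,0,0],[0,-1,0,0,0]],
  ],
)

```text
clock: 17.15
position: [0.5676, 0.1948, 0.2076]
ee_rot: [0.54, 0.456, -0.54, 0.456]
ft_force: [0.4, 0.4, -0.4]
grip_width: 0.998
```

Emit:
arm_command(
  moves=[
    [[0,-1,0,0,0],[0,-1,0,0,0],[0,-1,0,0,0],[0,-1,0,0,0],[0,-1,0,0,0],[0,-1,0,0,0],[0,-1,0,0,0],[1,-0.8,0,0,0],[1,-0.5,0,0,0],[1,0,0,0,0]],
  ],
)

```text
clock: 17.98
position: [0.5682, 0.1946, 0.4168]
ee_rot: [0.542, 0.456, -0.539, 0.457]
ft_force: [1.0, 0.0, -0.3]
grip_width: 0.6
```

Run:
```python
from h import *
snap('scene','s9.png');snap('top','t9.png')
o=manip.get_obs(); print(o['grip_width'],o['position'],o['ft_force'],go(.535,.42,.41))
a=manip.pinpoint('tote_lid_lip','scene');b=manip.pinpoint('tote_lid_lip','top')
print(a,b); 
if a and b: print(tri(a[0]['pixel'],b[0]['pixel']))
```

```text
0.4239667428116145 [0.56752876 0.19477289 0.4134852 ] [ 0.54963534 -0.29987154  0.14295895] ('units', array([ 0.14, -2.79, -8.66]), 'heading', np.float64(-9.6))
[{'pixel': [254.7, 557.2], 'confidence': 0.85}] []
```

View pics/s9.png

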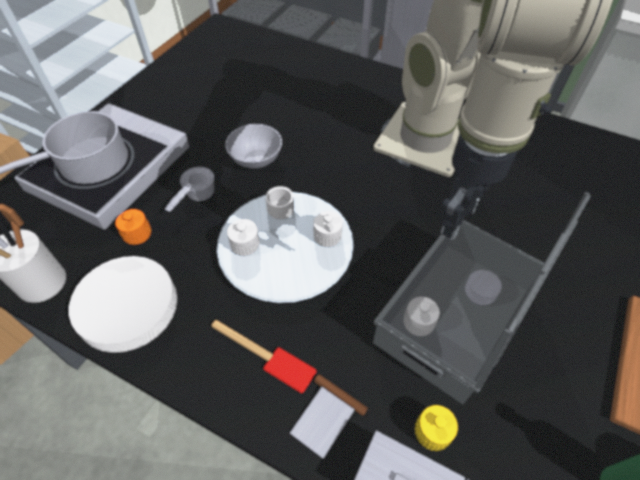

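View pics/t9.png

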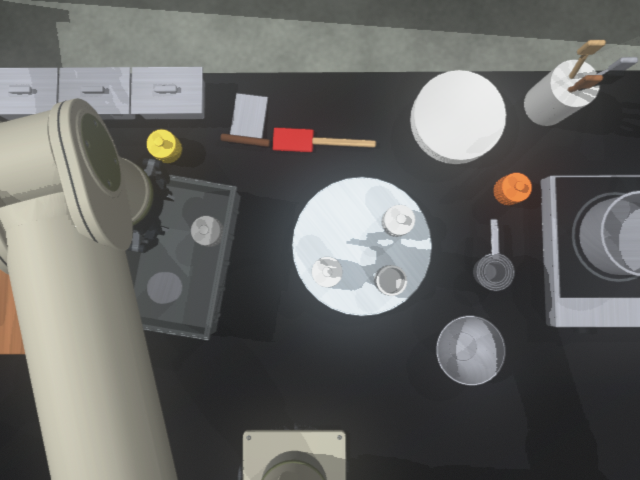

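The full pot stands upright in the tote's free half, top view (206,230). The tins and the empties are in place. Now over the lid to its back side.

Emit:
arm_command(
  moves=[
    [[1,0,-0.2,-0.6,0],[1,0,-0.3,-0.9,0],[1,0,-0.3,-1,0],[1,0,-0.3,-1,0],[1,0,-0.3,-1,0],[1,0,-0.3,-1,0],[1,0,-0.3,-1,0],[1,0,-0.3,-1,0],[1,0,-0.2,-0.7,0],[1,0,0,-0.3,0],[1,0,0,0,0],[1,0,0,0,0]],
  ],
)

```text
clock: 19.18
position: [0.5417, 0.4143, 0.4128]
ee_rot: [-0.54, -0.456, 0.541, -0.456]
ft_force: [0.5, -1.3, 0.3]
grip_width: 0.002
```

Run:
```python
from h import *
snap('scene','s10.png')
o=manip.get_obs(); print(o['grip_width'],o['position'],o['ft_force'],go(.54,.415,.345))
```

```text
-0.0002695299397125789 [0.54206736 0.41342085 0.41327957] [ 1.11987443 -1.05594694  0.54735639] ('units', array([ 2.73, -0.09, -0.05]), 'heading', np.float64(-9.7))
```

View pics/s10.png

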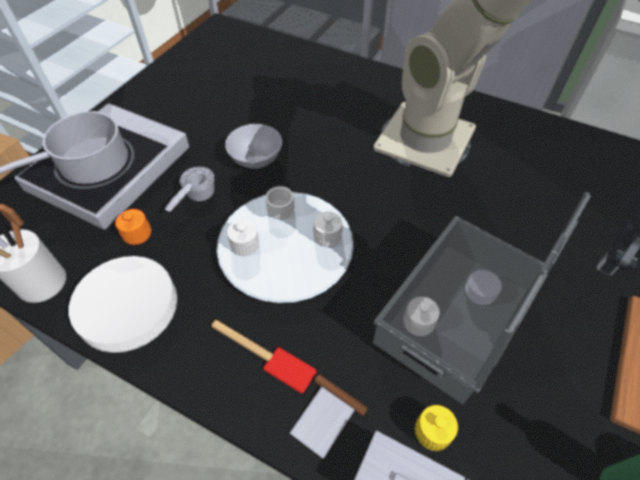

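Emit:
arm_command(
  moves=[
    [[1,0.7,0,0,0],[1,0.9,0,0,0],[1,0.8,0,0,0],[1,0.3,0,0.3,0],[1,0,0,0.5,0],[1,0,0,0.6,0],[1,0,0,0.6,0],[1,0,0,0.6,0],[1,0,0,0.6,0],[1,0.1,0,0.6,0],[1,0.2,0,0.6,0],[1,0.2,0,0.4,0]],
  ],
)

```text
clock: 20.23
position: [0.5217, 0.2937, 0.334]
ee_rot: [0.541, 0.456, -0.54, 0.455]
ft_force: [-0.1, 0.3, 1.3]
grip_width: -0.003
```

Run:
```python
from h import *
snap('scene','s11.png')
o=manip.get_obs(); print(o['position'],o['ft_force'])
p=o['position']-[.513,.2514,0]; print('tote x,y',p@[.167,.986,0],p@[-.986,.167,0])
```

```text
[0.52169082 0.29176119 0.33318599] [ 0.99775457 -1.05654392 -1.30423008]
tote x,y 0.04124750107828204 -0.0018288282835369324
```

View pics/s11.png

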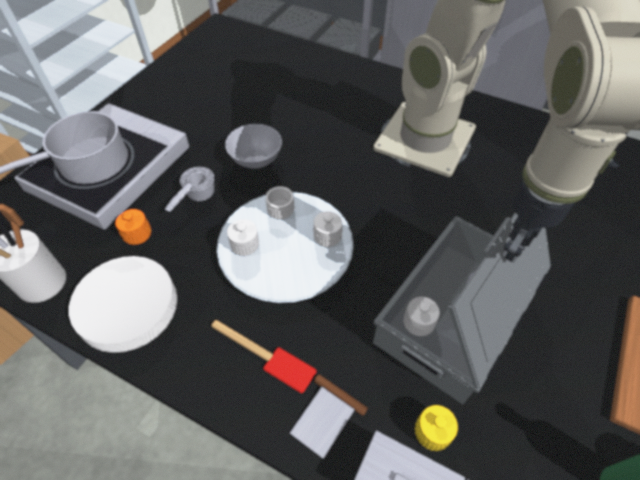

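The lid is at about 60° and following. Continue down the arc.

Emit:
arm_command(
  moves=[
    [[1,0.25,0,0.5,0],[1,0.35,0,0.5,0],[1,0.4,0,0.5,0],[1,0.4,0,0.5,0],[1,0.4,0,0.5,0],[1,0.4,0,0.4,0],[1,0.5,0,0.3,0],[1,0.5,0,0.2,0],[1,0.5,0,0.2,0],[1,0.5,0,0.2,0],[1,0.5,0,0.1,0],[1,0.4,0,0.1,0]],
  ],
)

```text
clock: 21.28
position: [0.5047, 0.1969, 0.2055]
ee_rot: [0.541, 0.456, -0.54, 0.456]
ft_force: [0.3, 0.3, 1.1]
grip_width: -0.0
```

Emit:
arm_command(
  moves=[
    [[1,0.3,0,0.1,0],[1,0.2,0,0,0],[1,0.15,0,0,0],[1,0.1,0,0,0],[1,0,0,0,0]],
  ],
)

```text
clock: 21.7
position: [0.5042, 0.1957, 0.1869]
ee_rot: [-0.54, -0.456, 0.54, -0.456]
ft_force: [-0.9, -0.1, -0.2]
grip_width: 0.001
```

Run:
```python
from h import *
snap('scene','s12.png')
o=manip.get_obs(); print(o['position'],o['ft_force'])
p=o['position']-[.513,.2514,0]; print('tote x,y',p@[.167,.986,0],p@[-.986,.167,0])
```

```text
[0.50420987 0.19580001 0.18719087] [-0.02967171 -0.06980196  0.50315009]
tote x,y -0.056289544867501325 -0.0006181328844517315
```

View pics/s12.png

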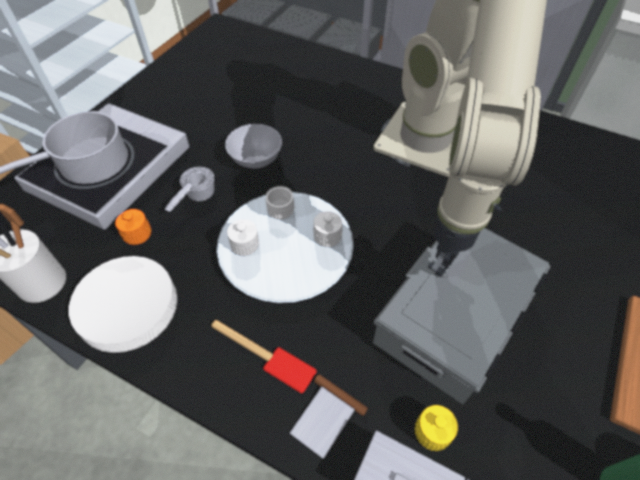

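Nearly shut. I press down in small steps until a firm contact force shows.

Emit:
arm_command(
  moves=[
    [[1,0.06,0,0,0],[1,0.06,0,0,0],[1,0,0,0,0],[1,0,0,0,0]],
  ],
)

```text
clock: 22.08
position: [0.5042, 0.1957, 0.1842]
ee_rot: [0.54, 0.456, -0.54, 0.456]
ft_force: [0.3, -0.3, 0.8]
grip_width: -0.003
```

Emit:
arm_command(
  moves=[
    [[1,0.04,0,0,0],[1,0.03,0,0,0],[1,0,0,0,0]],
  ],
)

```text
clock: 22.33
position: [0.5044, 0.1956, 0.1836]
ee_rot: [0.54, 0.457, -0.54, 0.456]
ft_force: [-5.9, -2.4, 15.7]
grip_width: 0.001
```

A firm 15.7 N with the tips at 0.1106 m means the lid is on the rim. I retreat and check.

Emit:
arm_command(
  moves=[
    [[1,-0.2,0,0,0],[1,-0.5,0,0,0],[1,-0.8,0,0,0],[1,-1,0,0,0],[1,-1,0,0,0],[1,-1,0,-0.8,0],[1,-1,0,-1,0],[1,-1,0,-1,0],[1,-1,0,-1,0],[1,-0.5,0,-1,0],[1,0,0,-0.5,0],[1,0,0,0,0]],
  ],
)

```text
clock: 23.33
position: [0.5258, 0.3295, 0.3824]
ee_rot: [0.539, 0.457, -0.539, 0.457]
ft_force: [-0.7, 0.4, -0.2]
grip_width: -0.001
```

Run:
```python
from h import *
snap('scene','s13.png');snap('top','t13.png')
o=manip.get_obs(); print(o['position'],o['ft_force'],o['clock'])
for n in('scene','top'):
  print(n,'lip',[(x['pixel'],x['confidence']) for x in manip.pinpoint('tote_lid_lip',n)])
  c=np.array([.513,.2514,.111]);
  print('expected shut lip',proj(n,c+.105*np.array([-.167,-.986,0])),'at .04rad',proj(n,c+.105*np.array([-.167,-.986,0])+[0,0,.0084]))
  for q in('pot_a','ramekin','turntable','spatula','cups','bowl'): print(q,[np.round(ray(n,x['pixel'],.036 if q in('pot_a','ramekin') else 0)[:2],3) for x in manip.pinpoint(q,n)])
im=cv2.imread('pics/scene0.png')
a=cv2.imread('pics/s13.png');cv2.imwrite('pics/s13z.png',cv2.resize(a[170:410,200:580],None,fx=2.1,fy=2.1,interpolation=3))
```

```text
[0.52630986 0.32551751 0.38170651] [ 0.33963277  0.10305312 -1.2053811 ] 23.4333
scene lip [([264.2, 423.0], 0.62), ([248.6, 290.2], 0.58)]
expected shut lip [np.float64(261.6861556580619), np.float64(418.9708214884626)] at .04rad [np.float64(259.41156529055), np.float64(419.6788829839802)]
pot_a [array([ 0.59 , -0.222]), array([0.772, 0.293]), array([ 0.677, -0.474])]
ramekin [array([ 0.453, -0.212])]
turntable [array([ 0.526, -0.155])]
spatula [array([ 0.787, -0.064])]
cups [array([ 0.473, -0.453])]
bowl [array([ 0.293, -0.394]), array([ 0.459, -0.087])]
top lip [([262.4, 222.2], 0.95), ([271.3, 484.7], 0.48)]
expected shut lip [np.float64(261.923342035194), np.float64(221.3263219180862)] at .04rad [np.float64(261.8154879676375), np.float64(220.55437445340652)]
pot_a [array([0.755, 0.283]), array([ 0.588, -0.237]), array([ 0.662, -0.492])]
ramekin [array([ 0.449, -0.22 ])]
turntable [array([ 0.539, -0.159])]
spatula [array([ 0.774, -0.068])]
cups [array([ 0.467, -0.441])]
bowl [array([ 0.307, -0.385])]
```

View pics/s13z.png

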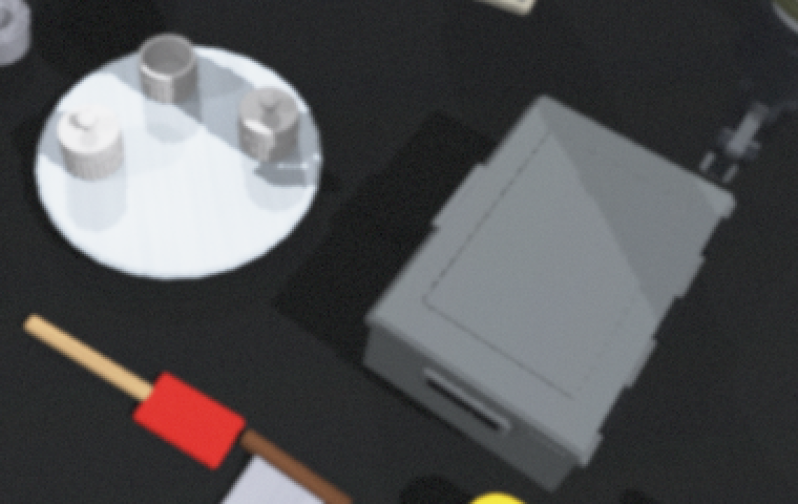

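View pics/t13.png

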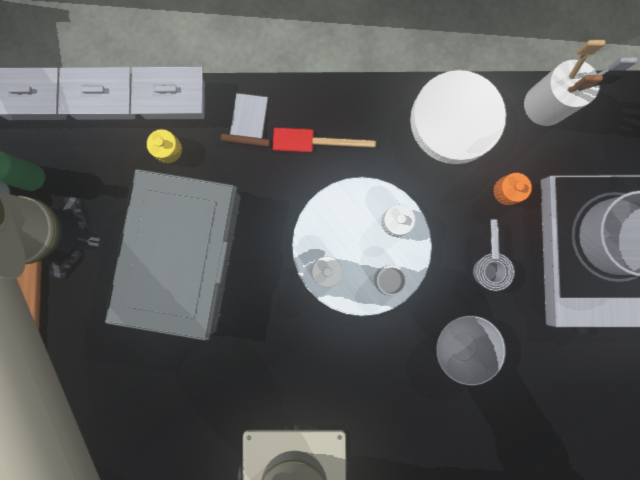

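The lid lies flat on the rim, with its lip at (222,262) in the top view where I predicted (221,262). Both empties stand on the disc and the bystanders have not moved. The arm touches nothing, so I hand in.

```bash
python3 -c "
from workcell import manip
print(manip.hand_in())"
```

```text
the job is handed in; nothing more can be done
None
```

The full ramekin is upright on the tote's floor with the lid shut, and I handed the job in at about 23.6 s of the 72 s allowed.

**Weighing:** The first pot I lifted read about 2.7 N, so it was empty, and I set it back. The second read about 6.5 N, so it was the full one. I did not lift the third, because only one is full.

**Placing:** I nudged the lid further open with the gripper's body to make room. I then lowered the full pot slowly into the tote's free half until the floor took its weight. The picture taken after release showed it upright and clear of the tins.

**Shutting the lid:** I swung the lid down from behind and pressed until the force reached 15.7 N. The fingertips were then at 0.1106 m, against 0.111 m for a shut lid. In the top picture the lip was within 1 px of its predicted shut position.

**Last checks:**
- **On the turntable:** the two empties and the open ramekin stood on the disc, which had turned by only a degree or so.
- **Bystanders:** the spatula, cups and bowl looked unmoved in the final pictures.
- **Arm:** it was clear of everything, with wrist force near zero.

**Disagreements:**
- **Scene camera:** its lip reading was about 4 px off the prediction, but downward, not in the direction of an open lid.
- **Missed pot:** the detector missed one empty that stood in shadow, but both were plain to see in the pictures.

With the lid shut, I could not look at the full pot or the tins again.

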